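# Step the parts box round to the wheel label

## Task

The round parts box has a turning lid with one window and an upright tab; around it are four labels, each showing a sample part. Gently push the tab with the fingertips or the outside of the fingers, never pinching it, so that the lid clicks round until its tab and window rest at the label with the toothed wheel, then move the hand clear. Leave everything else on the bench where it stands.

Things in the scene. Friction and masses are not known exactly. Their poses are not given: they have to be found in the camera images.
- turret: Round parts box, fixed: wooden base disc 250 mm across, 15 mm high (the labels' ledge); on it a drum with a turning steel lid, both 128 mm across, lid top 43 mm above the bench. Origin: centre of the underside, on the lid's axis, z up. x points to the unlabelled rest position; the labelled positions lie at +36, +72, -36 and -72 degrees from it, one label at each, in changing order.
- lid (a joint): Turn of the lid, rad, counter-clockwise positive from above. 0: tab at the unlabelled rest position (x of turret), where it starts. It clicks to rest every 36 degrees (0, +-0.628, +-1.257) and has stops at +-1.45. Pushing the tab over a click takes about 5 N; past half-way the lid snaps on to the next rest by itself and stays there.
- tab (a point): Centre of the upper edge of the upright brass tab on the lid, 60 mm from the lid's axis, 71 mm above the bench. The tab is a plate 28 mm along the radius (46 to 74 mm from the axis), 8 mm thick, rising 28 mm above the lid's top. x points radially outward, z up. The lid's sector-shaped window (for contact it is closed) lies inward of the tab on the same radius.
- pointer (a point): Point of the lid in line with tab and window, 100 mm from the axis, 43 mm above the bench: straight over the centre of a label when the tab points exactly at it. Same axes as tab.
- tag_wheel: Label: a dark steel toothed wheel 42 mm across with eight coarse teeth, lying flat: the wanted label, on a round white enamel tag 46 mm across and 4 mm thick, fixed on the base's ledge 100 mm from the lid's axis; its top is below the lid's. Origin: centre of the tag's underside, 15 mm above the bench.
- tag_plate: Label: a square dark steel plate of 26 mm, on a round white enamel tag 46 mm across and 4 mm thick, fixed on the base's ledge 100 mm from the lid's axis; its top is below the lid's. Origin: centre of the tag's underside, 15 mm above the bench.
- tag_crown: Label: an upright dark steel cylinder 14 mm across and 15 mm high (a winding crown), on a round white enamel tag 46 mm across and 4 mm thick, fixed on the base's ledge 100 mm from the lid's axis; its top is below the lid's. Origin: centre of the tag's underside, 15 mm above the bench.
- tag_hand: Label: a narrow dark steel bar 42 x 7 mm (a clock hand), on a round white enamel tag 46 mm across and 4 mm thick, fixed on the base's ledge 100 mm from the lid's axis; its top is below the lid's. Origin: centre of the tag's underside, 15 mm above the bench.
- key_block: Bystander: rosewood block 50 x 70 x 30 mm with an upright brass key in it, 76 mm high in all, loose; origin: centre of its underside.
- oiler: Bystander: frosted glass oiler stand, foot 68 mm across, with four thin steel oilers, 95 mm high, loose; origin: centre of its underside.
- loupe: Bystander: black eye loupe, a cone 38 mm across and 30 mm high, loose; origin: centre of its underside.
- case_ring: Bystander: steel ring 48 mm across, 12 mm high, loose; origin: centre of its underside.
- driver: Bystander: screwdriver 130 mm long lying on the bench, loose.
- clock: Bystander: gilded carriage clock 80 x 100 x 176 mm, loose; origin: centre of its underside.
- bin: Bystander: tin waste bin 144 mm across and 185 mm high with a flap, loose; origin: centre of its underside.

How it is judged (in metres and radians):
On the way:
1. a finger pushes the tab or lid (contact force between the fingers and lid above 0.5 N), for 0.02 s.
At the end, for the whole second after the job is handed in: The lid is at rest with its tab pointing at the toothed-wheel label: the point of the lid 100 mm out in line with the tab is within 11 mm (about 6 degrees) horizontally of the label's centre (horizontal distance between pointer and tag_wheel below 0.011 m and velocity of joint lid between -0.05 and 0.05 rad/s); the robot touches nothing.
It fails at once if a bystander (key block, oiler stand, loupe, ring, screwdriver, clock or bin) is shifted or lifted by more than 15 mm (distance of any of key_block, oiler, loupe, case_ring, driver, clock, bin from where it was at the start of the episode above 0.015 m).
It fails at once if a standing bystander is tipped by more than 0.3 rad (angle between any of key_block, oiler, loupe, case_ring, clock, bin's own z axis and vertical above 0.3 rad).
It fails at once if the tab is pinched between the fingers (x of the grasp point in the frame of tab between -0.02 and 0.02 m and y of the grasp point in the frame of tab between -0.005 and 0.005 m and z of the grasp point in the frame of tab below 0.014 m and contact force between the fingers and lid above 1 N).
It fails at once if the lid or its tab is shoved with more than 30 N (contact force between anything else and lid above 30 N).
It also fails if it takes over 32 s, if anything falls off the work surface, if the arm or the gripper's body presses on something with over 40 N, if the wrist force passes 120 N, or if a joint passes its speed limit or range.

## Robot

A 6-joint arm with a two-finger parallel gripper is mounted at the origin on the work surface. World frame = base frame: x ahead of the robot, y to its left, z up, the work surface at z = 0. Lengths are in mm, angles in rad, forces in N, time in s.
With the tool pointing down it reaches from about 300 to 750 mm from the base axis. Payload 8.5 kg.
Tool frame: the origin (TCP) lies between the finger pads; the fingertips stand 14 mm ahead of it and the grasp point (between the pads) lies 5 mm behind it; y points along the fingers, x is the direction in which the jaws open and shut, and the axes are right-handed (so a half turn about y gives the same grasp; the last joint's range is limited). The gripper opens to 85 mm and grips with 20 to 120 N. Pads are 22 mm wide; open, the fingers measure 114 mm over their backs; the gripper's body (76 mm by 85 mm) begins 54 mm behind the grasp point. The pads swing forward as they close: fully open they stand 13 mm farther back than shut.
Start: joints at [1.062, 0.381, 1.297, -0, 1.464, -0.215], TCP at [159.267, 526.417, 245.322] pointing down, gripper open.
Joint ranges: [-3.11, 3.11], [-0.89, 2.33], [0.22, 2.48], [-1.42, 4.56], [0.17, 2.85], [-2.88, 2.88]. Speed limits (rad/s): [2.39, 2.39, 3.14, 3.14, 3.14, 3.14].

## Interface

Orientations are given as [roll, pitch, yaw] about the fixed x, y, z axes, in that order (R = Rz(yaw) Ry(pitch) Rx(roll)).
In Python, from workcell import robot gives the robot as it stands.
- The arm moves only by the shell command python3 -m inch 'ROWS' [FORCE]. ROWS is JSON, a list of rows, each a list of 7 numbers: the shift along the tool's x, y, z in m, then the turn, a rotation vector about the tool's x, y, z in degrees, then the finger opening in m, from 0 to 0.0854. In form: [[dx, dy, dz, ax, ay, az, hand], ...]. A call has 1 to 5 rows; each row is the pose to reach, as a shift and turn from the pose commanded when the call began, along the tool's axes at that moment; what a row does not reach only later rows make up. A row lasts 1/10 s, in which the tool goes at most 50 mm and 8.59 degrees, less where a joint would pass 70% of its speed; a pose out of reach is approached as far as the arm can. A call with a gripper value outside its range is refused whole. The fingers move at their own pace and stop on an object; FORCE is the grip in N (left out, the last holds). Time passes only in rows, so rows that repeat a pose let the fingers close. It gives the time, the measured TCP pose, the force and the opening at its end, in the units of the state.
- robot.get_state(): the state, without advancing time (a new reading comes with each control period).
- robot.capture(name): name is "scene" or "top" or "wrist"; returns the picture (420x560x3 uint8, blue, green, red); there is no depth.
- robot.camera_model(name): a dict with "fovy" (degrees; the focal length in pixels is half the picture's height over the tangent of half this angle, whatever the lens; pixels are square), "cx", "cy" (the principal point, pixels), "R" (3x3) and "t" (3): a world point X has camera coordinates R X + t. Camera axes: x right, y down, z forward; pixel columns grow to the right and rows downward; lengths in mm; the calibration is good to about 2 mm. A picture is of the moment at which its call begins: read the wrist's pose just before it. camera_model takes no time and is no camera call; for the wrist camera it gives the pose at the moment of the call.
- robot.close_job(): hands the job in, once; it reports no verdict.
The state is a dict: "clock": time; "joint_positions": joint angles; "joint_vel": joint speeds; "tau": joint torques, N m; "ee_pos": TCP position; "tool_rot": TCP orientation; "contact_force": force on the tool from outside, world axes, zero at the start; "ft_torque": the same for the moment, N m; "gripper_width": opening from 0.0 (shut) to 1.0 (fully open).
Only numpy, scipy, OpenCV 4.12 (cv2) and the standard library are available. Lean on these libraries where they do the work, as an engineer would, in place of code of your own. Each camera call takes 0.05 s, during which the arm holds its last target.

## Working session

There is one attempt and no reset: what is moved stays moved. The work goes in short steps, Python scripts to look and compute and a shell command to move; the robot and the scene stay as the last step left them, time stands still between calls to the robot, and variables do not carry over. Pictures are saved under pics/ and viewed, and the job is handed in when it is done.

```bash
mkdir -p pics
python3 - <<'E'
from workcell import robot
import cv2
print(robot.get_state())
for n in ("scene","top"):
    cv2.imwrite(f"pics/{n}0.png",robot.capture(n)); m=robot.camera_model(n); print(n,m)
E
```

```text
{'clock': 0.0, 'joint_positions': array([ 1.06169671e+00,  3.81175138e-01,  1.29827299e+00,  4.35934339e-05,
        1.46358747e+00, -2.15324508e-01]), 'joint_vel': array([ 0.00122387,  0.00151463, -0.00059385, -0.00033868, -0.00022251,
        0.00199793]), 'tau': array([-1.04316114e-03, -4.48460770e+01, -2.31278390e+01, -2.06842724e-04,
        4.69969251e-03,  2.23327405e-06]), 'ee_pos': array([159.12972099, 526.18924374, 244.71883818]), 'tool_rot': array([-1.57044568e+00,  1.40036351e-03,  1.27701676e+00]), 'contact_force': array([0.7782829 , 0.32407446, 0.18500832]), 'ft_torque': array([-0.04514988, -0.01204571,  0.02551366]), 'gripper_width': 1.002258621992452}
scene {'fovy': 47.36804537516148, 'cx': 288.1855493571132, 'cy': 214.92022486984285, 'R': array([[ 0.23732581,  0.97132508, -0.0142845 ],
       [ 0.81893567, -0.20795826, -0.53488104],
       [-0.52251395,  0.11524299, -0.84480662]]), 't': array([-171.91490582, -396.44579345, 1564.35238666])}
top {'fovy': 44.48828693708411, 'cx': 282.6540837543231, 'cy': 220.76232884148678, 'R': array([[ 1.78279781e-02, -9.99841024e-01, -2.99618076e-04],
       [-9.93624669e-01, -1.76837697e-02, -1.11343172e-01],
       [ 1.11320173e-01,  2.28273154e-03, -9.93781972e-01]]), 't': array([  26.92361243,  551.79623035, 1515.81493087])}
```

View pics/scene0.png

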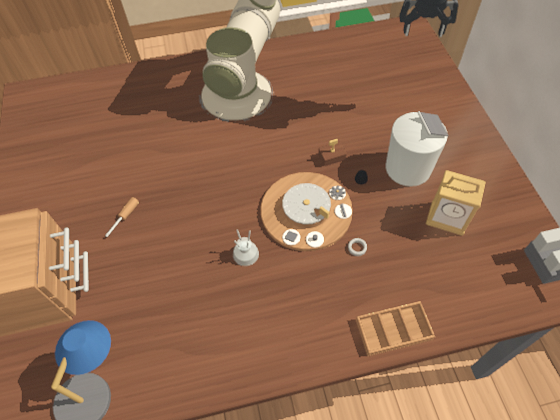

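View pics/top0.png

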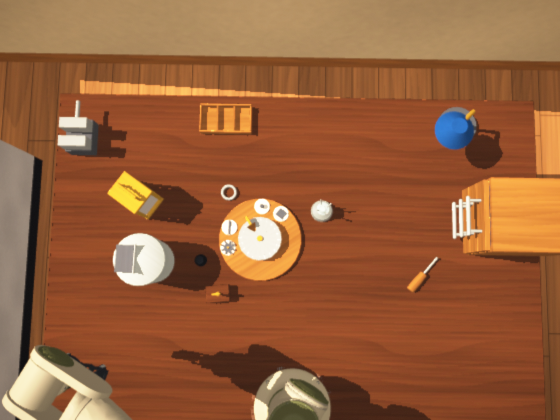

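Run:
```python
import cv2
a=cv2.imread("pics/top0.png")[165:315,180:350]
cv2.imwrite("pics/topz.png",cv2.resize(a,None,fx=4,fy=4,interpolation=cv2.INTER_CUBIC))
a=cv2.imread("pics/scene0.png")[130:270,220:390]
cv2.imwrite("pics/scz.png",cv2.resize(a,None,fx=4,fy=4,interpolation=cv2.INTER_CUBIC))
```

```text
(no output)
```

View pics/topz.png

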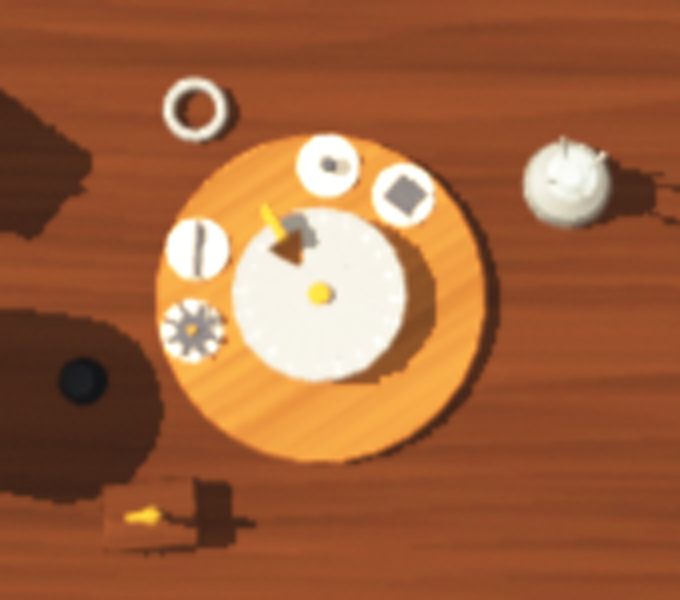

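View pics/scz.png

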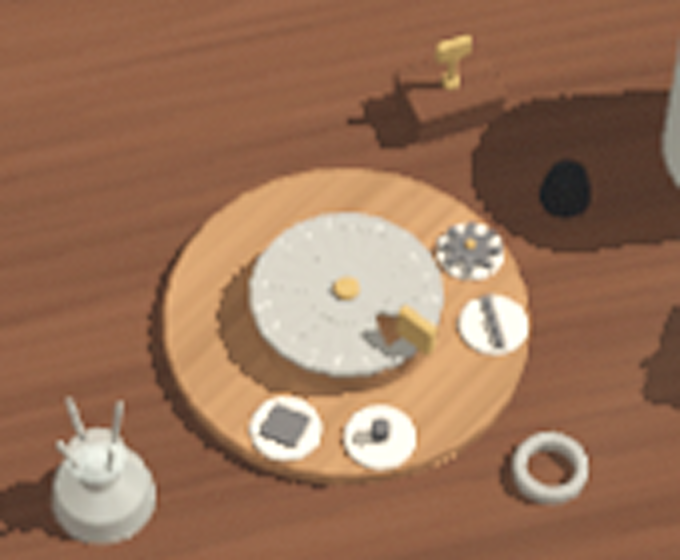

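```bash
cat > h.py <<'E'
from workcell import robot
import numpy as np
def ray(n,u,v,z):
    m=robot.camera_model(n); f=210/np.tan(np.radians(m["fovy"]/2))
    R=np.array(m["R"]);t=np.array(m["t"])
    d=R.T@np.array([(u-m["cx"])/f,(v-m["cy"])/f,1]); c=-R.T@t
    return c+d*(z-c[2])/d[2]
E
python3 - <<'E'
from h import *
P={"wheel":(193,330,19),"hand":(197,250,19),"crown":(328,165,19),"plate":(403,195,19),"lidc":(319,293,43),"tab":(268,215,71),"ring":(196,109,12),"loupe":(83,380,20),"key":(155,516,76),"blockc":(150,515,30),"oiler":(567,185,30)}
r={}
for k,(u,v,z) in P.items():
    r[k]=ray("top",180+(u+.5)/4-.5,165+(v+.5)/4-.5,z); print(k,r[k].round(1))
S={"wheel":(470,250,19),"hand":(494,325,19),"crown":(380,437,19),"plate":(286,427,19),"lidc":(346,293,43),"loupe":(565,190,20),"ring":(550,468,12),"key":(455,60,70)}
for k,(u,v,z) in S.items(): print('s',k,ray("scene",220+(u+.5)/4-.5,130+(v+.5)/4-.5,z).round(1))
T=np.array([r[k][:2] for k in("wheel","hand","crown","plate")])
from scipy.optimize import least_squares
s=least_squares(lambda p:(T-(p[:2]+100*np.c_[np.cos(p[2]+np.radians([72,36,-36,-72])),np.sin(p[2]+np.radians([72,36,-36,-72]))])).ravel(),[*r["lidc"][:2],0.5])
print(s.x,s.fun.round(1))
E
```

```text
wheel [469.6 200.6  19. ]
hand [530.2 199.4  19. ]
crown [597.  101.6  19. ]
plate [575.   44.1  19. ]
lidc [497.4 105.1  43. ]
tab [551.9 142.5  71. ]
ring [639.6 204.1  12. ]
loupe [430.4 282.1  20. ]
key [331.9 217.8  76. ]
blockc [331.1 227.3  30. ]
oiler [583.4 -79.6  30. ]
s wheel [470.7 201.8  19. ]
s hand [533.8 199.5  19. ]
s crown [598.6 101.9  19. ]
s plate [576.3  44.4  19. ]
s lidc [499.5 104.9  43. ]
s loupe [438.4 281.3  20. ]
s ring [644.1 203.8  12. ]
s key [344.7 225.1  70. ]
[496.66654573 105.12046642   0.59487604] [ 0.6 -0.6 -0.5  0.3  0.4 -0.2 -0.5  0.4]
```

```bash
cat >> h.py <<'E'
from scipy.spatial.transform import Rotation as Ro
C=np.array([497.5,105.]);A0=np.degrees(.595)
def rel(x,y,z,yaw):  # target pose -> row from current measured
    s=robot.get_state(); R=Ro.from_euler('xyz',s["tool_rot"])
    T=Ro.from_euler('xyz',[-np.pi/2,0,np.radians(yaw)])
    d=R.inv().apply(np.array([x,y,z])-s["ee_pos"])/1000
    return np.r_[d.round(4),(R.inv()*T).as_rotvec(degrees=True).round(1)]
def fing(ang,gap,z,yaw=None,r=60): # finger centre 'gap' mm clockwise of tab at lid angle ang(deg)
    a=np.radians(A0+ang); p=C+r*np.array([np.cos(a),np.sin(a)])-gap*np.array([-np.sin(a),np.cos(a)])
    return rel(*p,z,A0+ang if yaw is None else yaw)
E
python3 - <<'E'
from h import *
print(fing(0,42,245)); print(ray("top",143,265,185),ray("scene",415,170,0), ray("top",135,195,176))
E
```

```text
[-0.2851 -0.     -0.5163  0.     39.1    -0.1   ]
[407.81453944 409.0830122  185.        ] [438.96360666 447.86753797   0.        ] [598.86409616 442.68178474 176.        ]
```

```bash
python3 -m inch '[[-0.285,0,-0.516,0,39,0,0.0],[-0.285,0,-0.516,0,39,0,0.0],[-0.285,0,-0.516,0,39,0,0.0],[-0.285,0,-0.516,0,39,0,0.0],[-0.285,0,-0.516,0,39,0,0.0]]' 20
python3 - <<'E'
from h import *
print(fing(0,42,245))
E
```

```text
clock: 0.6
ee_pos: [334.6, 345.7, 245.2]
tool_rot: [-1.571, 0.0, 0.591]
contact_force: [0.1, 1.4, 0.5]
gripper_width: 0.143
[ 6.120e-02  2.000e-04 -3.324e-01 -0.000e+00 -2.000e-01 -0.000e+00]
```

```bash
python3 -m inch '[[0.061,0,-0.332,0,0,0,0.0],[0.061,0,-0.332,0,0,0,0.0],[0.061,0,-0.332,0,0,0,0.0],[0.061,0,-0.332,0,0,0,0.0],[0.061,0,-0.332,0,0,0,0.0]]' ; python3 -m inch '[[0.012,0,-0.085,0,0,0,0.0],[0.012,0,-0.085,0,0,0,0.0],[0.012,0,-0.085,0,0,0,0.0],[0.012,0,-0.085,0,0,0,0.0]]';python3 - <<'E'
from h import *
import cv2
print(fing(0,42,245),fing(0,42,70))
for n in ("top","wrist"):cv2.imwrite(f"pics/{n}1.png",robot.capture(n))
a=cv2.imread("pics/top1.png")[165:315,180:350]
cv2.imwrite("pics/topz1.png",cv2.resize(a,None,fx=4,fy=4,interpolation=cv2.INTER_CUBIC))
E
```

```text
clock: 1.1
ee_pos: [510.2, 167.5, 245.1]
tool_rot: [-1.57, 0.0, 0.596]
contact_force: [0.2, 0.4, -0.3]
gripper_width: 0.0
clock: 1.5
ee_pos: [566.8, 105.3, 244.6]
tool_rot: [-1.57, 0.001, 0.595]
contact_force: [-0.5, 1.0, -0.5]
gripper_width: 0.002
[ 0.0024 -0.0004 -0.0034 -0.1     0.     -0.1   ] [ 0.0026  0.1746 -0.0036 -0.1     0.     -0.1   ]
```

View pics/wrist1.png

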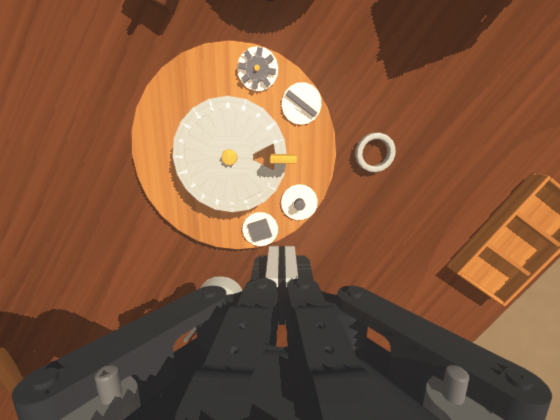

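View pics/topz1.png

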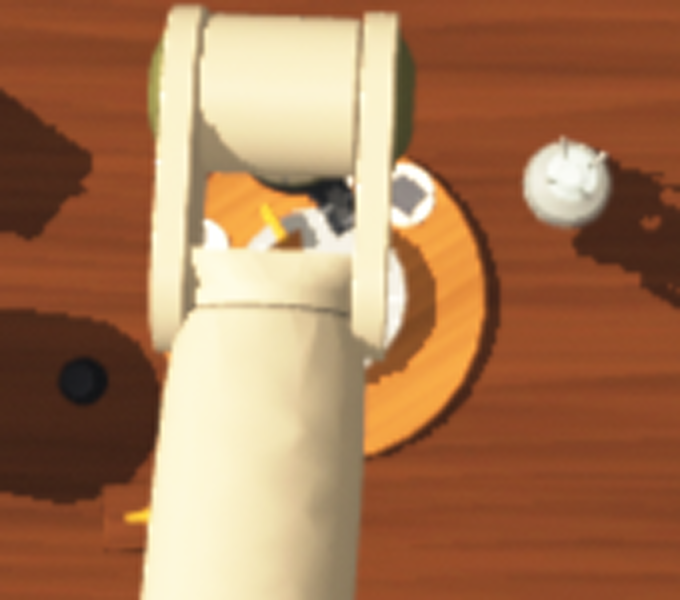

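```bash
python3 - <<'E'
from h import *
for k,u,v,z in(("tab",283,159,71),("lid",230,157,45),("wheel",257,69,19),("hand",301,103,19),("crown",299,203,19)): print(k,ray("wrist",u,v,z).round(1))
E
python3 -m inch '[[0.002,0.05,0,0,0,0,0.0],[0.002,0.1,0,0,0,0,0.0],[0.002,0.14,0,0,0,0,0.0],[0.002,0.165,0,0,0,0,0.0],[0.002,0.174,0,0,0,0,0.0]]'
python3 - <<'E'
from h import *
print(fing(0,24,70),robot.get_state()["contact_force"])
E
```

```text
tab [546.1 138.8  71. ]
lid [497.1 104.9  45. ]
wheel [468.7 200.7  19. ]
hand [530.3 199.3  19. ]
crown [597.2 100.4  19. ]
clock: 2.1
ee_pos: [566.8, 108.0, 69.2]
tool_rot: [-1.568, 0.003, 0.598]
contact_force: [0.6, -1.0, 0.1]
gripper_width: -0.003
[ 0.001  -0.0007  0.0124 -0.1     0.2    -0.2   ] [ 0.60601326 -1.03069316  0.10309081]
```

```bash
python3 -m inch '[[0.001,0,0.006,0,0,0,0.0],[0.001,0,0.011,0,0,0,0.0],[0.001,0,0.015,0,0,0,0.0],[0.001,0,0.018,0,0,0,0.0],[0.001,0,0.021,0,0,0,0.0]]'
python3 - <<'E'
from h import *
print(fing(0,15,70),robot.get_state()["contact_force"])
E
```

```text
clock: 2.6
ee_pos: [557.6, 125.1, 72.1]
tool_rot: [-1.572, -0.001, 0.597]
contact_force: [-0.0, -0.1, 0.4]
gripper_width: 0.003
[-0.001   0.0021  0.0021  0.      0.1     0.1   ] [-0.03740296 -0.05595839  0.39844481]
```

```bash
python3 -m inch '[[0.0007,0.002,0.0032,0,-3,0,0.0],[0.0012,0.003,0.0064,0,-6,0,0.0],[0.0016,0.003,0.0096,0,-9,0,0.0],[0.0018,0.003,0.0128,0,-12,0,0.0],[0.0018,0.003,0.016,0,-15,0,0.0]]'
python3 - <<'E'
from h import *
print(fing(15,15,70),robot.get_state()["contact_force"])
E
```

```text
clock: 3.1
ee_pos: [551.3, 138.8, 68.9]
tool_rot: [-1.574, -0.002, 0.86]
contact_force: [5.0, -0.8, -2.1]
gripper_width: 0.001
[-0.0007 -0.0011  0.0035  0.2     0.2     0.1   ] [ 4.977374   -0.84093036 -2.11872823]
```

```bash
python3 -m inch '[[0.0007,0,0.0032,0,-3,0,0.0],[0.0012,0,0.0064,0,-6,0,0.0],[0.0016,0,0.0096,0,-9,0,0.0],[0.0018,0,0.0128,0,-12,0,0.0],[0.0018,0,0.016,0,-15,0,0.0]]'
python3 - <<'E'
from h import *
print(fing(30,15,70),robot.get_state()["contact_force"])
import cv2
cv2.imwrite("pics/w2.png",robot.capture("wrist"))
E
```

```text
clock: 3.6
ee_pos: [539.1, 151.0, 68.7]
tool_rot: [-1.571, -0.0, 1.122]
contact_force: [0.0, -0.1, -0.2]
gripper_width: -0.001
[ 0.0005 -0.0013  0.0024  0.      0.2     0.    ] [ 0.00998617 -0.0749849  -0.21398103]
```

View pics/w2.png

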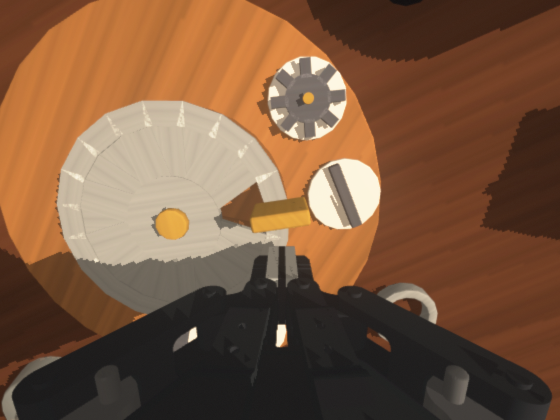

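The lid has clicked to the first rest: the tab (280,215) points at the bar label (344,193). The wheel label (307,98) is next, so I push over one more click.

```bash
python3 -m inch '[[0.0007,-0.001,0.0032,0,-3,0,0.0],[0.0012,-0.001,0.0064,0,-6,0,0.0],[0.0016,-0.001,0.0096,0,-9,0,0.0],[0.0018,-0.001,0.0128,0,-12,0,0.0],[0.0018,-0.001,0.016,0,-15,0,0.0]]'
python3 - <<'E'
from h import *
print(fing(45,15,70),robot.get_state()["contact_force"])
E
python3 -m inch '[[0.0007,0,0.0032,0,-3,0,0.0],[0.0012,0,0.0064,0,-6,0,0.0],[0.0016,0,0.0096,0,-9,0,0.0],[0.0018,0,0.0128,0,-12,0,0.0],[0.0018,0,0.016,0,-15,0,0.0]]'
python3 - <<'E'
from h import *
print(fing(60,15,70),robot.get_state()["contact_force"])
import cv2
cv2.imwrite("pics/w3.png",robot.capture("wrist"))
E
```

```text
clock: 4.15
ee_pos: [526.4, 159.5, 69.8]
tool_rot: [-1.573, -0.001, 1.382]
contact_force: [3.8, 0.9, -2.2]
gripper_width: 0.0
[ 0.001  -0.0003  0.0031  0.2     0.1     0.    ] [ 3.83664734  0.85317441 -2.18465081]
clock: 4.65
ee_pos: [510.4, 164.3, 69.7]
tool_rot: [-1.572, -0.0, 1.645]
contact_force: [-0.1, 0.3, -0.9]
gripper_width: 0.004
[ 0.0018 -0.0003  0.0021  0.1     0.1     0.    ] [-0.10118277  0.29398681 -0.93864078]
```

View pics/w3.png

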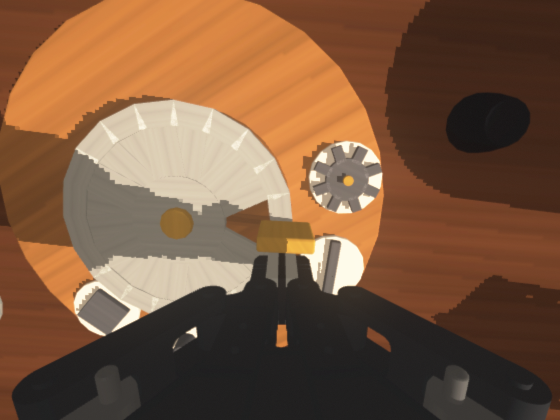

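```bash
python3 -m inch '[[0,0,0.002,0,0,0,0.0],[0,0,0.002,0,0,0,0.0],[0,0,0.002,0,0,0,0.0]]'
python3 - <<'E'
from h import *
print(fing(60,15,70),robot.get_state()["contact_force"])
import cv2
cv2.imwrite("pics/w4.png",robot.capture("wrist"))
E
```

```text
clock: 5.0
ee_pos: [508.2, 164.0, 69.4]
tool_rot: [-1.571, 0.0, 1.642]
contact_force: [-0.5, 0.0, 0.8]
gripper_width: -0.003
[ 0.0019 -0.0006 -0.0001  0.      0.     -0.    ] [-0.45442448  0.02324786  0.82083303]
```

View pics/w4.png

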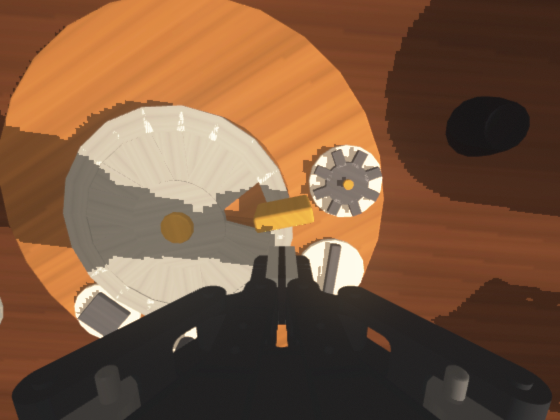

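The lid snapped on: the tab (284,212) now points at the wheel (345,182) and a gap shows between it and the fingertips (282,255). Now I back off and lift.

```bash
python3 -m inch '[[0,0,-0.015,0,0,0,0.0],[0,-0.02,-0.025,0,0,0,0.0],[0,-0.06,-0.03,0,0,0,0.0],[0,-0.11,-0.03,0,0,0,0.0],[0,-0.15,-0.03,0,0,0,0.0]]'
python3 -m inch '[[0,0,0,0,0,0,0.0],[0,0,0,0,0,0,0.0],[0,0,0,0,0,0,0.0]]'
python3 - <<'E'
from h import *
import cv2
cv2.imwrite("pics/w5.png",robot.capture("wrist")); cv2.imwrite("pics/s5.png",robot.capture("scene"))
E
```

```text
clock: 5.55
ee_pos: [538.3, 166.2, 221.9]
tool_rot: [-1.572, 0.0, 1.643]
contact_force: [0.9, 0.1, 0.7]
gripper_width: 0.001
clock: 5.85
ee_pos: [537.5, 166.1, 218.0]
tool_rot: [-1.568, 0.0, 1.643]
contact_force: [0.6, 0.1, -0.7]
gripper_width: -0.006
```

View pics/w5.png

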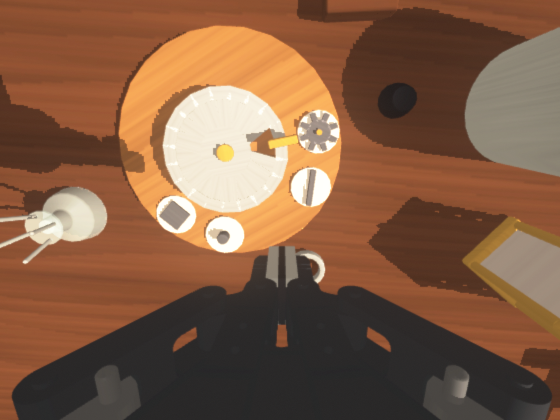

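View pics/s5.png

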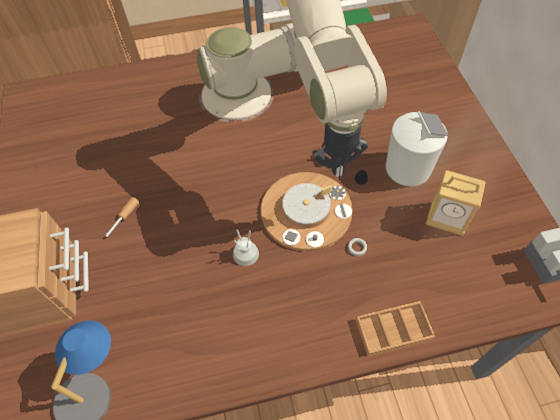

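Run:
```python
from h import *
t=ray("wrist",284,142,71)[:2]; c=ray("wrist",225,153,46)[:2]; w=ray("wrist",319,131,19)[:2]
d=lambda v:np.degrees(np.arctan2(v[1],v[0]))
print(t,c,w,d(t-C),d(w-C),d(t-c),d(w-c)); print(robot.get_state()["contact_force"],robot.get_state()["joint_vel"].round(3))
robot.close_job()
```

```text
[480.59792827 163.89162962] [497.02803114 104.64067794] [468.22158184 201.86433928] 106.01363548229406 106.81807697511937 105.49852711225391 106.50405720265454
[ 1.10693281 -0.81790714  0.65699195] [ 0.001  0.    -0.005 -0.002  0.004 -0.001]
the job is handed in; nothing more can be done
```

The lid now rests with its tab and window at the toothed-wheel label, and I have handed the job in. I pushed the tab with the closed fingers over two clicks counter-clockwise, from the start past the clock-hand label to the wheel. Then I backed the hand off and lifted it about 150 mm clear.

- **Alignment:** in the last wrist picture the tab points at 106° about the lid's axis and the wheel label lies at 106.8°. That is about 1 to 2 mm at the pointer, against 11 mm allowed.
- **Forces:** the highest push I read was about 5 N. I only read the force at the end of each short move, so brief peaks in between were not seen.
- **Hand clear:** the last force reading was about 1.5 N, up to 1 N more than earlier readings in free air. I took this as sensor noise, since the pictures show nothing touching the hand.
- **Other items:** the oiler stand, loupe, ring, screwdriver, clock and bin look unmoved in the last scene picture. The arm hides the key block there, so I could not check it. The hand came near it only on the way in, about 150 mm above its top.
- **Time:** it took about 6 s of the 32 s allowed.

No check failed or disagreed.

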